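# Raise the drilled lens out of its jig with the sunken knock-out button

### The arm

A 6-joint arm with a two-finger parallel gripper is mounted at the origin on a cart in front of the work surface, level with it; the furniture and walls round the work are solid. World frame = base frame: x ahead of the robot, y to its left, z up, the work surface at z = 0. Lengths are in m, angles in rad, forces in N, time in s.
With the tool pointing down it reaches from about 0.25 to 0.775 m from the base axis. Payload 4 kg.
Tool frame: the origin (TCP) lies at the very end of the fingers, on their centre line; the grasp point (between the pads) lies 19 mm behind it; z points along the fingers, y is the line along which they close (so a half turn about z gives the same grasp; the last joint's range is limited). The gripper opens to 94 mm and grips with 3 to 60 N. Pads are 16 mm wide; open, the fingers measure 119 mm over their backs; the gripper's body (75 mm by 177 mm) begins 78 mm behind the grasp point.
Start: joints at [1.061, 0.087, 1.371, -0, 1.684, -0.103], TCP at [0.218, 0.505, 0.206] pointing down, gripper open.
Joint ranges: [-3.1, 3.1], [-0.76, 2.03], [0.27, 2.55], [-1.08, 4.22], [0.17, 2.65], [-2.57, 2.57]. Speed limits (rad/s): [2.79, 2.79, 3.14, 3.14, 3.14, 3.14].

### API

Orientations are given as [roll, pitch, yaw] about the fixed x, y, z axes, in that order (R = Rz(yaw) Ry(pitch) Rx(roll)).
In Python, from bench import robot gives the robot as it stands. The module is installed in compiled form; this text tells all that it offers.
- The arm moves only by the tool move_arm, never from a script. Its argument "deltas" is one flat list of numbers, 7 for each row, row after row: the turn, a rotation vector about the tool's x, y, z in rad, then the shift along the tool's x, y, z in cm, then the closure, from -1 (fully open) to 1 (shut). A call has 1 to 8 rows; each row is the pose to reach, as a shift and turn from the pose commanded when the call began, along the tool's axes at that moment; what a row does not reach only later rows make up. A row lasts 1/10 s, in which the tool goes at most 50 mm and 8.59 degrees, less where a joint would pass 70% of its speed; a pose out of reach is approached as far as the arm can. A call with a gripper value outside its range is refused whole. The fingers move at their own pace and stop on an object; the grip force is fixed at half the most. Time passes only in rows, so rows that repeat a pose let the fingers close. It gives the time, the measured TCP pose, the force, the opening and the grip force at its end, in the units of the state.
- robot.get_obs(): the state, without advancing time (a new reading comes with each control period).
- robot.snapshot(name): name is "scene" or "side" or "wrist"; returns a dict with "image" (400x640x3 uint8, red, green, blue), "depth" (400x640 float32, m along the optical axis (not along the pixel's ray), 0 where there is no reading), "fov_y" (degrees; the focal length in pixels is half the picture's height over the tangent of half this angle, whatever the lens; pixels are square), "cx", "cy" (the principal point, pixels), "origin" and "orientation" of the camera in the world; the wrist camera has in their place "T_tool_cam" (4x4, takes a point from camera to tool coordinates, whose origin is the TCP and whose axes are the flange's). Camera axes: x right, y up, looking along -z (the intrinsics and any distortion apply to the point x, -y, -z); pixel columns grow to the right and rows downward; lengths in m; the calibration is good to about 2 mm. A picture is of the moment at which its call begins: read the wrist's pose just before it.
- robot.close_job(): hands the job in; it is judged then, once.
The state is a dict: "time": time; "joint_positions": joint angles; "qvel": joint speeds; "joint_torque": joint torques, N m; "tool_pos": TCP position; "ee_rot": TCP orientation; "wrist_force": force on the tool from outside, world axes, zero at the start; "wrist_torque": the same for the moment, N m; "width": finger opening in m; "finger_force": force on a finger pad.
Only numpy, scipy, OpenCV 4.12 (cv2) and the standard library are available. Lean on these libraries where they do the work, as an engineer would, in place of code of your own. Each camera call takes 0.05 s, during which the arm holds its last target. There are 200 camera calls.

### The job

The lens in the drilling jig is finished: push the swing clamp's black knob round until the clamp arm stands well clear of the lens, then reach a fingertip down into the well beside it and press the sunken red knock-out button fully home, which lifts the lens out of its nest. Finish while holding the button down, so that the lens stays up for me to take. Do not touch the lens, which must stay lying level on the ejector, and leave the other things on the bench where they are.

Things in the scene. Friction and masses are not known exactly. Their poses are not given: they have to be found in the camera images.
- jig: fixed lens drilling jig: dark steel base 142 x 230 x 10 mm, on it an aluminium block 112 (x) x 196 (y) mm, top 46 mm above the bench. Origin: centre of the underside; x away from its front edge, y to its left, z up. Two round holes in the block's top at x = 0: lens nest, 56 mm wide, at y = +48 mm, and button well, 49 mm wide, at y = -50 mm. Its place and yaw vary
- nest (a point): centre of the lens seat (where the middle of the lens's underside rests), 6 mm below the block's top
- well_mouth (a point): centre of the well's round mouth (49 mm in diameter), level with the block's top; walls are vertical and solid
- button_top (a point): centre of the top of the red knock-out button, 32 mm in diameter, flat, in the middle of the well; at rest 16 mm below the well's mouth; it moves straight down when pressed
- knockout (a joint): travel of the red button in m: 0 at rest, 0.009 at its solid stop. A spring returns it: 2.4 N to start, 6 N fully down. A rocker turns its travel into 1.33 times as much lift of a brass ejector disc (34 mm wide) under the lens, 12 mm at full press. While the clamp is over the lens, the lens cannot rise and the button is blocked
- clamp (a joint): angle of the swing clamp in rad: 0 = arm across the middle of the lens (pointing to the jig's -x from its pivot); grows as the knob swings to the jig's +y, away from the well; 1.75 = stop. The lens is clear from 1.0 on. Starts between 0 and 0.35. About 1 N at the knob moves it; it stays where it is left
- clamp_pivot (a point): vertical pivot of the clamp, at the block's top, 44 mm behind the lens centre (jig x = +44 mm, y = +48 mm); screw head 9 mm in radius, 17 mm high over the block
- clamp_knob (a point): centre of the top of the black upright knob on the clamp arm's free end, 57 mm from the pivot; knob 15 mm in diameter and 19 mm tall, its top 75.5 mm above the bench. The arm under it is 13 mm wide and 7 mm thick, top 56.5 mm above the bench, its rubber pad 1 mm above the lens
- lens: clear round lens blank 53 mm in diameter and 7 mm thick, lying loose in the nest with its upper face 1 mm above the block; origin at the centre of its underside, z up
- screwdriver: red-handled screwdriver, 156 mm long and 20 mm thick, lying to the right of the jig; origin under its middle, y along it
- felt_pad_a: green felt pad, 43 mm in diameter, 10 mm high, behind the jig; origin under its centre
- felt_pad_b: green felt pad, 35 mm in diameter, 9 mm high, behind the jig; origin under its centre
- tape: roll of masking tape, 70 mm in diameter, 19 mm high; origin under its centre
- carton: small brown card box, 64 x 87 x 36 mm; origin under its centre
- sanding: brown sanding block, 46 x 76 x 26 mm; origin under its centre
- frame: brown spectacle frame, folded, 45 x 130 x 14 mm; origin under its centre
- dust_brush: wooden-handled dust brush, 163 mm long, 12 mm high, behind the jig; origin under its middle
Things that resemble listed ones, but are neither listed nor needed, are in the scene too. What is shaped like the lens but pink is not meant.

How it is judged:
On the way, in this order (a step that is already met when the one before it is completed fails the run):
1. the clamp is swung clear of the lens, which still lies down in its nest, the button not yet pressed (value of joint clamp above 0.95 rad and value of joint knockout below 0.002 m and z of lens in the frame of jig below 0.043 m), for 0.2 s.
2. the button is pressed home and the lens has risen level out of its nest (value of joint knockout above 0.007 m and z of lens in the frame of jig above 0.048 m and value of joint clamp above 0.95 rad and horizontal distance between lens and nest below 0.008 m and angle between lens's own z axis and vertical below 0.15 rad), for 0.4 s.
At the end, for the whole second after the job is handed in: a fingertip holds the red button (over 1 N) at least 7 of its 9 mm down; clamp beyond 0.95 rad; lens at rest on the raised ejector, its underside over 48 mm above the bench (2 mm above the block), level within 0.15 rad, within 8 mm of the nest's centre (all of step 2 and contact force between the fingers and jig above 1 N and linear speed of lens below 0.02 m/s and not (velocity of joint knockout above 0.01 m/s) and not (velocity of joint knockout below -0.01 m/s)); the arm keeps its last pose, push and grip.
It fails at once if the robot touches the lens (contact force between any of the fingers, the arm and lens above 0.3 N).
It fails at once if the lens is lifted off the ejector or leaves its place over the nest (z of lens in the frame of jig above 0.065 m or horizontal distance between lens and nest above 0.012 m).
It fails at once if one of the other things on the bench is moved by more than 20 mm (distance of any of screwdriver, felt_pad_a, felt_pad_b, tape, carton, sanding, frame, dust_brush from where it was at the start of the episode above 0.02 m).
It also fails if it takes over 42 s, if anything falls off the work surface, if the arm or the gripper's body presses on something with over 40 N, if the wrist force passes 120 N, or if a joint passes its speed limit or range.

## Working session

There is one attempt and no reset: what is moved stays moved. The work goes in short steps, Python scripts to look and compute and a tool call to move; the robot and the scene stay as the last step left them, time stands still between calls to the robot, and variables do not carry over. Pictures are saved under pics/ and viewed, at most 10 in all, crops included, and the job is handed in when it is done.

Besides the shell and the picture viewer there is one more tool, called after ">>>" as name(argument=value, ...) on one line, values as JSON. move_arm: Moves the arm, as the interface text tells. Its arguments: {"type":"object","properties":{"deltas":{"type":"array","items":{"type":"number"}}},"required":["deltas"]}

```bash
mkdir -p pics; cat > h.py <<'E'
import numpy as np, cv2
from scipy.spatial.transform import Rotation as R
from bench import robot
def snap(n):
    o=robot.get_obs(); s=robot.snapshot(n)
    if 'T_tool_cam' in s:
        T=np.eye(4); T[:3,:3]=R.from_euler('xyz',o['ee_rot']).as_matrix(); T[:3,3]=o['tool_pos']
        T=T@s['T_tool_cam']; s['Rm']=T[:3,:3]; s['o']=T[:3,3]
    else:
        q=np.array(s['orientation']); s['o']=np.array(s['origin'])
        s['Rm']=q if q.shape==(3,3) else (R.from_euler('xyz',q).as_matrix() if q.size==3 else R.from_quat(q).as_matrix())
    s['f']=200/np.tan(np.radians(s['fov_y'])/2); return s
def ray(s,u,v):
    d=np.stack([(np.asarray(u)-s['cx'])/s['f'],-(np.asarray(v)-s['cy'])/s['f'],-np.ones_like(np.asarray(u,float))],-1)
    return d@s['Rm'].T
def atz(s,u,v,z):
    d=ray(s,u,v); return s['o']+d*((z-s['o'][2])/d[...,2])[...,None]
def cloud(s):
    v,u=np.mgrid[:400,:640]; return s['o']+ray(s,u,v)*s['depth'][...,None]
def proj(s,p):
    c=(np.asarray(p)-s['o'])@s['Rm']; return s['cx']+s['f']*c[...,0]/-c[...,2], s['cy']-s['f']*c[...,1]/-c[...,2]
E
python3 - <<'E'
from h import *
for n in ['scene','side','wrist']:
    s=snap(n); cv2.imwrite(f'pics/{n}0.png',s['image'][...,::-1]); print(n,{k:s[k] for k in s if k not in('image','depth')})
print(robot.get_obs())
E
```

```text
scene {'fov_y': 52.198635561407336, 'cx': 314.7832419826783, 'cy': 201.96779558823266, 'origin': array([-0.06488867,  0.33701964,  0.9760888 ]), 'orientation': array([ 0.69562351,  0.01355657, -2.09869855]), 'o': array([-0.06488867,  0.33701964,  0.9760888 ]), 'Rm': array([[-0.50367597,  0.658774  , -0.55886254],
       [-0.86378629, -0.3941895 ,  0.31382779],
       [-0.01355615,  0.64080531,  0.76758373]]), 'f': np.float64(408.263097717108)}
side {'fov_y': 51.57633272488173, 'cx': 320.8399851865481, 'cy': 194.7106773173707, 'origin': array([ 0.37503603, -0.98786396,  0.71605269]), 'orientation': array([ 1.00564567,  0.0174165 , -0.20850998]), 'o': array([ 0.37503603, -0.98786396,  0.71605269]), 'Rm': array([[ 0.97819206,  0.12524775, -0.16569035],
       [-0.20697098,  0.52089891, -0.82814693],
       [-0.01741562,  0.84437984,  0.53546183]]), 'f': np.float64(413.9380291026556)}
wrist {'fov_y': 63.04279277066939, 'cx': 314.19926490279414, 'cy': 200.7065176878542, 'T_tool_cam': array([[-1.47961665e-04,  9.62988164e-01,  2.69543639e-01,
         7.75182004e-02],
       [ 9.99999941e-
[... 466 characters left out ...]
47986)}
{'time': 0.15, 'joint_positions': array([ 1.06088306e+00,  8.78063456e-02,  1.37190236e+00,  7.92038656e-06,
        1.68360129e+00, -1.03108031e-01]), 'qvel': array([-0.00041155, -0.00142765, -0.00412449, -0.00012022,  0.00028234,
       -0.00174853]), 'joint_torque': array([ 8.86844973e-04, -3.40642190e+01, -3.02793467e+01,  7.18053756e-02,
        3.05113778e-02, -1.15294852e-04]), 'tool_pos': array([0.21742104, 0.50474125, 0.20456392]), 'ee_rot': array([-3.13988524e+00, -1.84588192e-04,  2.73478815e+00]), 'wrist_force': array([-1.00522015,  0.41078477, -0.69413472]), 'wrist_torque': array([ 0.0155623 ,  0.00588065, -0.01137424]), 'finger_force': 0.0, 'width': 0.09416394058351119}
```

View pics/scene0.png

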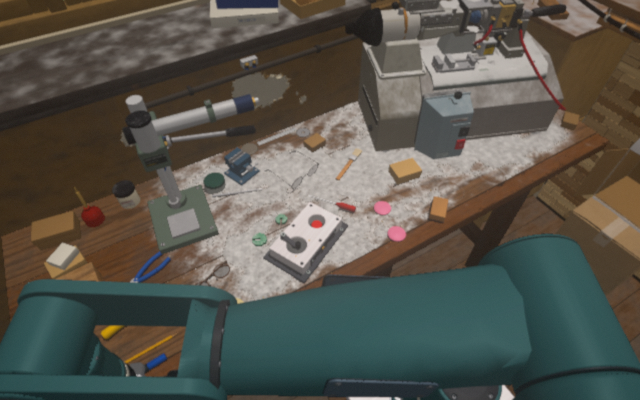

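View pics/side0.png

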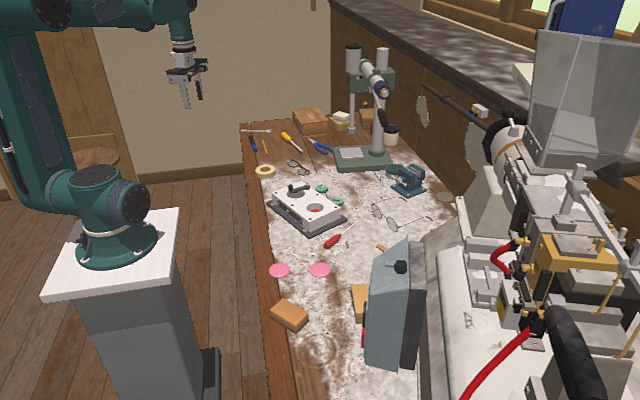

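The jig is at about (306,240) in the scene view, with the red button at (317,222). In the side view it is at (307,207). It is the only block with a red button in a well. Next I'll measure it and enlarge both crops.

```bash
python3 - <<'E'
from h import *
a=snap('scene'); b=snap('side')
A=cv2.resize(a['image'][190:290,250:370],None,fx=5,fy=5,interpolation=cv2.INTER_CUBIC)
B=cv2.resize(b['image'][170:245,255:365],None,fx=5,fy=5,interpolation=cv2.INTER_CUBIC)
W=np.zeros((500,600,3),np.uint8)
cv2.imwrite('pics/A.png',A[...,::-1]);cv2.imwrite('pics/B.png',B[...,::-1])
for s in (a,b):
    P=cloud(s); im=s['image'].astype(int)
    ok=(s['depth']>0)
    m=(im[...,0]>150)&(im[...,1]<80)&(im[...,2]<80)&ok
    reg=np.zeros_like(m)
    if s is a: reg[190:290,250:335]=1
    else: reg[195:222,295:326]=1
    m&=reg; v,u=np.where(m); print('red',m.sum(),u.mean(),v.mean(),P[m].mean(0), atz(s,u.mean(),v.mean(),.03))
    # block top
    t=ok&(abs(P[...,2]-.046)<.006)&(im.min(-1)>120)
    if s is a: t[:190]=0;t[290:]=0;t[:,:250]=0;t[:,370:]=0
    else: t[:170]=0;t[245:]=0;t[:,:255]=0;t[:,365:]=0
    v,u=np.where(t); Q=atz(s,u,v,.046)[:,:2].astype(np.float32); print(t.sum(),np.median(P[t],0),cv2.minAreaRect(Q*1000))
E
```

```text
red 52 316.3269230769231 223.6153846153846 [ 0.54996542 -0.01184355  0.03195282] [ 0.55122471 -0.01255611  0.03      ]
1907 [0.52423585 0.03447388 0.04749212] ((528.5582885742188, 33.57881164550781), (115.74107360839844, 199.2720184326172), 25.681026458740234)
red 17 314.4117647058824 210.2941176470588 [ 0.55121126 -0.00692023  0.03090254] [ 0.55143707 -0.00563478  0.03      ]
1158 [0.53053175 0.01617326 0.04661069] ((528.9713134765625, 30.086509704589844), (117.31098175048828, 205.21627807617188), 25.3648624420166)
```

View pics/A.png

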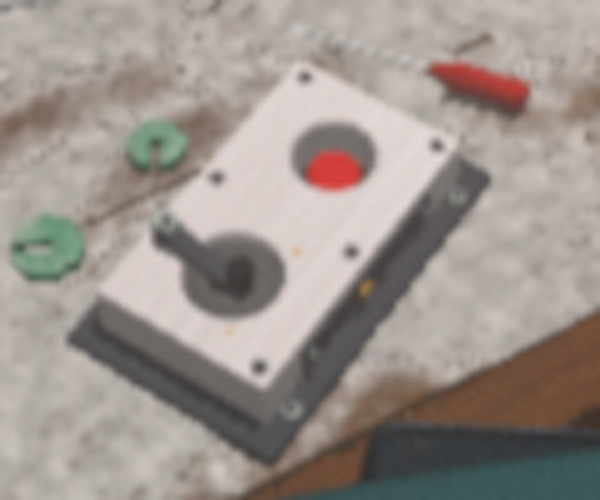

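View pics/B.png

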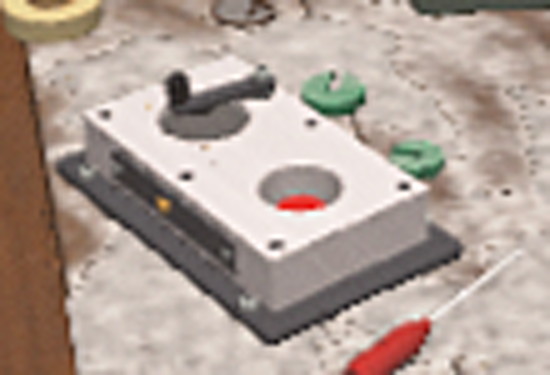

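```bash
python3 - <<'E'
from h import *
a=snap('scene'); b=snap('side')
# knob top triangulation
o1,o2=a['o'],b['o']; d1,d2=ray(a,298,243),ray(b,290.4,185)
t=np.linalg.lstsq(np.stack([d1,-d2],1),o2-o1,rcond=None)[0]; print('knob',o1+t[0]*d1,o2+t[1]*d2)
print(atz(a,298,243,.0755),atz(b,290.4,185,.0755))
yaw=np.radians(25.5); ex=np.array([np.cos(yaw),np.sin(yaw)]); ey=np.array([-ex[1],ex[0]]); c=np.array([.5287,.032])
piv=c+.044*ex+.048*ey; print('piv',piv,'lens',c+.048*ey,'well',c-.05*ey)
for th in (0,.1,.2,.35): print(th,piv+.057*(-ex*np.cos(th)+ey*np.sin(th)))
for n,s in (('a',a),('b',b)):
    P=cloud(s).reshape(-1,3); P=P[(s['depth'].ravel()>0)&(P[:,2]>.1)&(P[:,0]>.0)&(P[:,0]<.7)&(P[:,1]>-.3)&(P[:,1]<.8)]
    k,ct=np.unique((P[:,:2]*10).astype(int),axis=0,return_counts=True)
    print(n,[(tuple(x.tolist()),int(y),round(float(P[((P[:,:2]*10).astype(int)==x).all(1),2].max()),2)) for x,y in zip(k,ct) if y>8])
E
```

```text
knob [0.49253363 0.07783015 0.07329332] [0.49555124 0.07849457 0.07496576]
[0.49117113 0.07846368 0.0755    ] [0.49545082 0.07760594 0.0755    ]
piv [0.54774922 0.09426658] lens [0.50803547 0.07532409] well [ 0.55022555 -0.01312926]
0 [0.49630186 0.06972745]
0.1 [0.49410906 0.07498621]
0.2 [0.49245221 0.08043761]
0.35 [0.49100656 0.08885638]
a [((0, 0), 3434, 0.65), ((0, 1), 7202, 0.63), ((0, 2), 11169, 0.61), ((0, 3), 4602, 0.59), ((0, 4), 141, 0.58), ((1, 1), 64, 0.6), ((1, 2), 1792, 0.6), ((1, 3), 6468, 0.59), ((1, 4), 5073, 0.6), ((1, 5), 2006, 0.6), ((2, 3), 573, 0.59), ((2, 4), 7339, 0.6), ((2, 5), 1253, 0.6)]
b [((0, 0), 3786, 0.62), ((0, 1), 932, 0.6), ((0, 2), 51, 0.54), ((1, 0), 302, 0.2), ((1, 1), 94, 0.59), ((1, 2), 709, 0.58), ((1, 3), 639, 0.57), ((1, 4), 564, 0.49), ((2, 3), 207, 0.56), ((2, 4), 1344, 0.56), ((2, 5), 392, 0.54)]
```

>>> move_arm(deltas=[0, 0, 0.85, -47.6, -31.2, 3.5, 1, 0, 0, 0.85, -47.6, -31.2, 3.5, 1, 0, 0, 0.85, -47.6, -31.2, 3.5, 1, 0, 0, 0.85, -47.6, -31.2, 3.5, 1, 0, 0, 0.85, -47.6, -31.2, 3.5, 1, 0, 0, 0.85, -47.6, -31.2, 3.5, 1, 0, 0, 0.85, -47.6, -31.2, 3.5, 1, 0, 0, 0.85, -47.6, -31.2, 3.5, 1])

```text
time: 1.15
tool_pos: [0.4385, 0.1702, 0.1811]
ee_rot: [3.14, -0.0, 1.885]
wrist_force: [-0.1, 0.7, -0.4]
width: 0.0335
finger_force: 0.0
```

>>> move_arm(deltas=[0, 0, 0, -16, 4, 1, 1, 0, 0, 0, -16, 4, 1, 1, 0, 0, 0, -16, 4, 1, 1, 0, 0, 0, -16, 4, 1, 1, 0, 0, 0, -16, 4, 1, 1, 0, 0, 0, -16, 4, 1, 1])

```text
time: 1.75
tool_pos: [0.5247, 0.0331, 0.1709]
ee_rot: [-3.141, -0.001, 1.885]
wrist_force: [0.7, -0.3, 0.6]
width: 0.0005
finger_force: 0.0
```

```bash
python3 - <<'E'
from h import *
s=snap('wrist'); np.save('pics/w1.npy',s,allow_pickle=True); cv2.imwrite('pics/w1.png',s['image'][...,::-1])
o=robot.get_obs(); print(o['tool_pos'],o['ee_rot'],o['width'],s['o'])
im=s['image'].astype(int); P=cloud(s)
m=(im[...,0]>150)&(im[...,1]<80)&(im[...,2]<80)&(abs(P[...,2]-.03)<.01); v,u=np.where(m); print('red',m.sum(),u.mean(),v.mean(),P[m].mean(0),np.ptp(P[m],0))
k=(abs(P[...,2]-.0755)<.006)&(s['depth']>0)&(im.max(-1)<110)&(np.hypot(P[...,0]-.493,P[...,1]-.077)<.03); v,u=np.where(k)
if k.sum(): print('knob',k.sum(),u.mean(),v.mean(),np.median(P[k],0),atz(s,u.mean(),v.mean(),.0755))
t=(abs(P[...,2]-.046)<.005)&(im.min(-1)>120)&(s['depth']>0); v,u=np.where(t)
t2=cv2.morphologyEx(t.astype(np.uint8),cv2.MORPH_OPEN,np.ones((5,5))); v,u=np.where(t2>0)
print(t.sum(),np.median(P[t],0),cv2.minAreaRect((atz(s,u,v,.046)[:,:2]*1000).astype(np.float32)))
E
```

```text
[0.52454828 0.03362473 0.17112487] [ 3.14149583e+00 -9.38252465e-04  1.88633581e+00] 0.00042673818264117185 [0.50114826 0.10652845 0.35084205]
red 257 327.15953307392994 230.14785992217898 [ 0.55136187 -0.00468212  0.0305642 ] [0.03045956 0.01560458 0.00335306]
knob 245 296.6938775510204 140.19591836734693 [0.494727   0.07883187 0.07574334] [0.49467436 0.07874901 0.0755    ]
9231 [0.53860831 0.0173326  0.04656331] ((530.3246459960938, 32.53730773925781), (112.21150207519531, 196.28323364257812), 25.750619888305664)
```

View pics/w1.png

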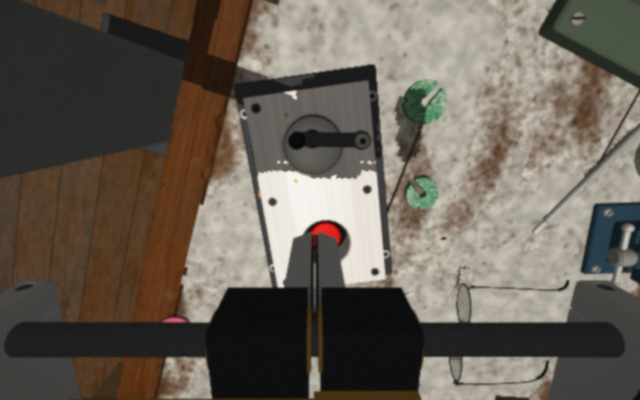

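The wrist view shows the clamp arm with its black knob at (297,140), the pivot at (362,140) and the red button at (327,232). The fitted block is 112 x 196 mm, which matches the text, and the knob-to-pivot distance is also right. The clamp angle is about 0.16 rad. I'll go down beside the knob, on the well side.

>>> move_arm(deltas=[0, 0, 0.03, 2.6, -1.5, 4, 1, 0, 0, 0.03, 2.6, -1.5, 7, 1, 0, 0, 0.03, 2.6, -1.5, 9.5, 1, 0, 0, 0.03, 2.6, -1.5, 10.7, 1, 0, 0, 0.03, 2.6, -1.5, 10.7, 1, 0, 0, 0.03, 2.6, -1.5, 10.7, 1])

```text
time: 2.4
tool_pos: [0.5035, 0.053, 0.0652]
ee_rot: [3.14, 0.0, 1.856]
wrist_force: [0.6, -0.4, 0.2]
width: 0.0009
finger_force: 0.0
```

```bash
cat > arc.py <<'E'
from h import *
import sys
o=robot.get_obs(); p=o['tool_pos']; psi=o['ee_rot'][2]; print(p,o['ee_rot'],o['wrist_force'])
piv=np.array([.549,.0948]); J=np.radians(25.75)
X=np.array([np.cos(psi),np.sin(psi)]); Y=np.array([np.sin(psi),-np.cos(psi)])
for th in np.linspace(float(sys.argv[1]),float(sys.argv[2]),8):
    ta=J+np.pi/2-th; t=np.array([np.cos(ta),np.sin(ta)]); r=np.array([-np.sin(ta),np.cos(ta)])
    q=piv+.057*r-.0155*t; d=(q-p[:2])*100
    print(round(th,2),'turn',round(psi-ta,2),'xy',(d@X).round(1),(d@Y).round(1),'z',round((p[2]-.064)*100,1))
E
python3 arc.py .2 .9
```

```text
[0.50350287 0.05304054 0.06523949] [3.13954772e+00 3.46614172e-04 1.85595460e+00] [ 0.58514985 -0.37446341  0.20779014]
0.2 turn 0.04 xy 1.4 -0.2 z 0.1
0.3 turn 0.14 xy 2.0 -0.3 z 0.1
0.4 turn 0.24 xy 2.6 -0.4 z 0.1
0.5 turn 0.34 xy 3.1 -0.4 z 0.1
0.6 turn 0.44 xy 3.7 -0.3 z 0.1
0.7 turn 0.54 xy 4.3 -0.2 z 0.1
0.8 turn 0.64 xy 4.9 0.0 z 0.1
0.9 turn 0.74 xy 5.4 0.3 z 0.1
```

>>> move_arm(deltas=[0, 0, 0.04, 1.2, -0.2, 0.1, 1, 0, 0, 0.14, 2.0, -0.3, 0.1, 1, 0, 0, 0.24, 2.6, -0.4, 0.1, 1, 0, 0, 0.34, 3.1, -0.4, 0.1, 1, 0, 0, 0.44, 3.7, -0.3, 0.1, 1, 0, 0, 0.54, 4.3, -0.2, 0.1, 1, 0, 0, 0.64, 4.9, 0.0, 0.1, 1, 0, 0, 0.74, 5.4, 0.3, 0.1, 1])

```text
time: 3.2
tool_pos: [0.4913, 0.1053, 0.0651]
ee_rot: [3.14, -0.001, 1.111]
wrist_force: [-2.6, -0.7, 0.7]
width: 0.0006
finger_force: 0.8
```

```bash
python3 arc.py .95 1.4
```

```text
[0.49127677 0.10529369 0.06511323] [ 3.13969795e+00 -1.01173248e-03  1.11080728e+00] [-2.5585448  -0.7069727   0.68611065]
0.95 turn 0.04 xy 0.3 -0.1 z 0.1
1.01 turn 0.1 xy 0.7 -0.2 z 0.1
1.08 turn 0.17 xy 1.1 -0.2 z 0.1
1.14 turn 0.23 xy 1.4 -0.3 z 0.1
1.21 turn 0.3 xy 1.8 -0.3 z 0.1
1.27 turn 0.36 xy 2.2 -0.2 z 0.1
1.34 turn 0.43 xy 2.6 -0.2 z 0.1
1.4 turn 0.49 xy 2.9 -0.1 z 0.1
```

>>> move_arm(deltas=[0, 0, 0.04, 0.3, -0.1, 0.1, 1, 0, 0, 0.1, 0.7, -0.2, 0.1, 1, 0, 0, 0.17, 1.1, -0.2, 0.1, 1, 0, 0, 0.23, 1.4, -0.3, 0.1, 1, 0, 0, 0.3, 1.8, -0.3, 0.1, 1, 0, 0, 0.36, 2.2, -0.2, 0.1, 1, 0, 0, 0.43, 2.6, -0.2, 0.1, 1, 0, 0, 0.49, 2.9, -0.1, 0.1, 1])

```text
time: 4.0
tool_pos: [0.5037, 0.1319, 0.0642]
ee_rot: [3.14, -0.003, 0.622]
wrist_force: [-1.0, -0.2, 0.1]
width: 0.0006
finger_force: 0.5
```

>>> move_arm(deltas=[0, 0, 0, -1, 0, -1, 1, 0, 0, 0, -1, 0, -5, 1, 0, 0, 0, -1, 0, -9, 1, 0, 0, 0, -1, 0, -9, 1])

```text
time: 4.4
tool_pos: [0.4985, 0.1259, 0.1613]
ee_rot: [3.134, -0.014, 0.626]
wrist_force: [-0.0, 0.1, 0.4]
width: 0.0007
finger_force: 0.0
```

```bash
python3 - <<'E'
from h import *
o=robot.get_obs(); p=o['tool_pos']; psi=o['ee_rot'][2]; print(p,psi,o['time'])
X=np.array([np.cos(psi),np.sin(psi)]); Y=np.array([np.sin(psi),-np.cos(psi)]); d=(np.array([.552,-.0125])-p[:2])*100
print('to well',d@X,d@Y)
for n in('side','scene'):
  s=snap(n); im=s['image'].astype(int)
  if n=='side': cv2.imwrite('pics/s2.png',cv2.resize(s['image'][140:250,250:370],None,fx=5,fy=5,interpolation=cv2.INTER_CUBIC)[...,::-1])
  P=cloud(s); k=(abs(P[...,2]-.0755)<.007)&(s['depth']>0)&(im.max(-1)<110)&(np.hypot(P[...,0]-.549,P[...,1]-.0948)<.07)
  if k.sum(): q=np.median(P[k],0); print(n,k.sum(),q); e=q[:2]-[.549,.0948]; J=np.radians(25.75); print('th',np.arctan2(e@[-np.sin(J),np.cos(J)],-e@[np.cos(J),np.sin(J)]),np.hypot(*e))
E
```

```text
[0.49846833 0.1258508  0.1613317 ] 0.6260522480953881 4.4
to well -3.7687465957296427 14.347905647870105
side 17 [0.51551569 0.13931337 0.07523129]
th 1.375291578190968 0.05570133478636625
scene 22 [0.51339885 0.14442194 0.07593868]
th 1.397878556355355 0.061071915719664485
```

View pics/s2.png

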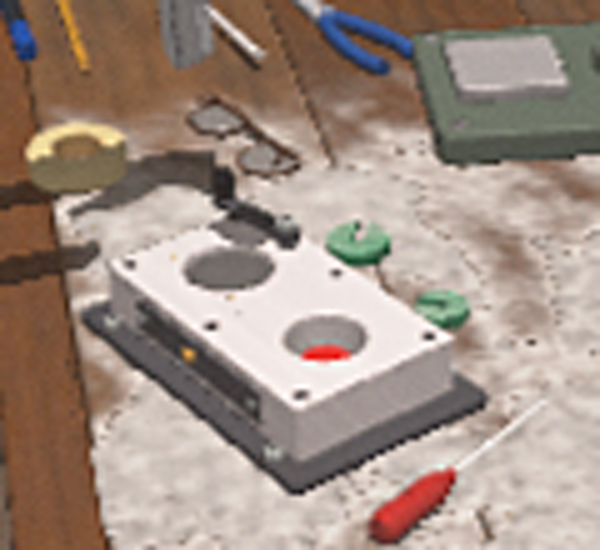

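The side view shows the clamp swung clear, at about 1.38 rad, with the knob at crop (225,185), the nest open and the red button at (325,352). Next I'll go above the well.

>>> move_arm(deltas=[0, 0, 0, -3.8, 14.3, 0, 1, 0, 0, 0, -3.8, 14.3, 0, 1, 0, 0, 0, -3.8, 14.3, 0, 1, 0, 0, 0, -3.8, 14.3, 6, 1, 0, 0, 0, -3.8, 14.3, 8, 1, 0, 0, 0, -3.8, 14.3, 8, 1, 0, 0, 0, -3.8, 14.3, 8, 1])

```text
time: 5.2
tool_pos: [0.5463, -0.0125, 0.0713]
ee_rot: [-3.14, 0.002, 0.625]
wrist_force: [-0.2, -0.3, -0.1]
width: 0.0004
finger_force: 0.0
```

```bash
python3 - <<'E'
from h import *
o=robot.get_obs(); print(o['tool_pos'],o['ee_rot'])
ims=[]
for n in('side','wrist'):
  s=snap(n); u,v=proj(s,np.array([.552,-.0125,.046])); u,v=int(u),int(v); h=40 if n=='side' else 110
  c=s['image'][max(0,v-h):v+h,max(0,u-h):u+h]; ims.append(cv2.resize(c,(390,390),interpolation=cv2.INTER_CUBIC)); print(n,u,v)
cv2.imwrite('pics/w3.png',np.hstack(ims)[...,::-1])
E
```

```text
[ 0.54627549 -0.01254624  0.07128268] [-3.13986524e+00  1.73816309e-03  6.25193559e-01]
side 314 207
wrist 316 224
```

View pics/w3.png

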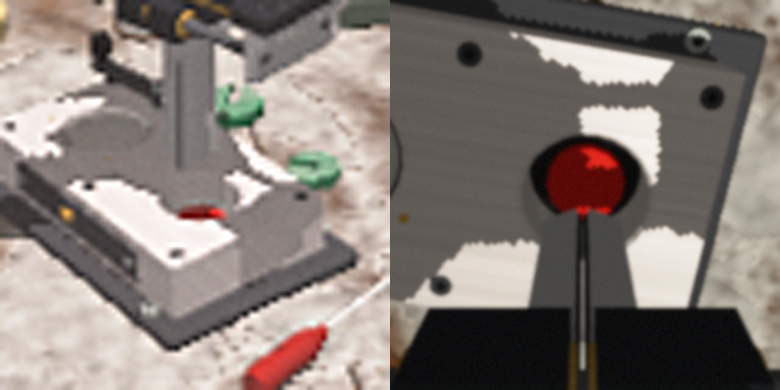

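The wrist crop shows the fingertips in line with the well centre (about 587), a few mm short along tool x. I'll correct by 0.5 cm and go down.

>>> move_arm(deltas=[0, 0, 0, 0.5, 0.3, 0, 1, 0, 0, 0, 0.5, 0.3, 1, 1, 0, 0, 0, 0.5, 0.3, 2, 1, 0, 0, 0, 0.5, 0.3, 3, 1, 0, 0, 0, 0.5, 0.3, 3.8, 1, 0, 0, 0, 0.5, 0.3, 3.8, 1])

```text
time: 5.9
tool_pos: [0.5514, -0.0119, 0.0316]
ee_rot: [-3.139, 0.003, 0.625]
wrist_force: [-0.7, -0.8, -0.2]
width: 0.0001
finger_force: 0.0
```

>>> move_arm(deltas=[0, 0, 0, 0, 0, 0.2, 1, 0, 0, 0, 0, 0, 0.4, 1, 0, 0, 0, 0, 0, 0.6, 1, 0, 0, 0, 0, 0, 0.8, 1, 0, 0, 0, 0, 0, 0.9, 1, 0, 0, 0, 0, 0, 1.0, 1, 0, 0, 0, 0, 0, 1.1, 1, 0, 0, 0, 0, 0, 1.1, 1])

```text
time: 6.7
tool_pos: [0.5534, -0.0122, 0.0236]
ee_rot: [3.141, -0.001, 0.625]
wrist_force: [-1.9, 0.8, 5.8]
width: 0.0003
finger_force: 2.8
```

>>> move_arm(deltas=[0, 0, 0, 0, 0, 0.1, 1, 0, 0, 0, 0, 0, 0.2, 1, 0, 0, 0, 0, 0, 0.3, 1, 0, 0, 0, 0, 0, 0.4, 1, 0, 0, 0, 0, 0, 0.4, 1, 0, 0, 0, 0, 0, 0.4, 1, 0, 0, 0, 0, 0, 0.4, 1, 0, 0, 0, 0, 0, 0.4, 1])

```text
time: 7.5
tool_pos: [0.5535, -0.0122, 0.0212]
ee_rot: [3.141, -0.001, 0.625]
wrist_force: [-4.5, -0.1, 11.7]
width: 0.0004
finger_force: 5.9
```

```bash
python3 - <<'E'
from h import *
s=snap('side'); c=s['image'][165:245,255:355]; cv2.imwrite('pics/s4.png',cv2.resize(c,None,fx=6,fy=6,interpolation=cv2.INTER_CUBIC)[...,::-1])
P=cloud(s); m=(np.hypot(P[...,0]-.5094,P[...,1]-.0757)<.02)&(s['depth']>0)&(P[...,2]<.1); print(m.sum(),np.percentile(P[m][:,2],[10,50,90]))
o=robot.get_obs(); print(o['tool_pos'],o['wrist_force'],o['qvel'])
E
```

```text
102 [0.04014671 0.05817631 0.06004456]
[ 0.55343538 -0.01216644  0.02117611] [-4.7491796   0.081022   11.39310176] [ 0.00126807 -0.00074421  0.00083348 -0.00026203  0.00046364 -0.00033074]
```

View pics/s4.png

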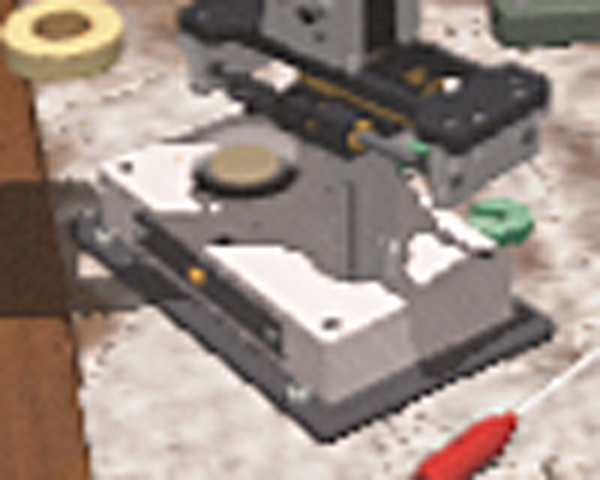

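The lens is up on the brass ejector at crop (247,165), with its top at about 58 mm. The button is at its stop with 11.5 N on it. I'll hold briefly, then hand in.

>>> move_arm(deltas=[0, 0, 0, 0, 0, 0, 1, 0, 0, 0, 0, 0, 0, 1, 0, 0, 0, 0, 0, 0, 1, 0, 0, 0, 0, 0, 0, 1, 0, 0, 0, 0, 0, 0, 1, 0, 0, 0, 0, 0, 0, 1, 0, 0, 0, 0, 0, 0, 1, 0, 0, 0, 0, 0, 0, 1])

```text
time: 8.35
tool_pos: [0.5535, -0.0122, 0.0212]
ee_rot: [3.141, -0.001, 0.625]
wrist_force: [-4.8, 1.5, 11.1]
width: 0.0005
finger_force: 5.9
```

```bash
python3 -c "
from bench import robot
o=robot.get_obs();print(o['tool_pos'],o['wrist_force'])
print(robot.close_job())"
```

```text
[ 0.5534574  -0.012199    0.02118004] [-4.80213791  1.49492113 11.11243548]
the job is handed in; nothing more can be done
None
```

I handed the job in with the clamp swung clear (about 1.4 rad), the red button held at its stop with about 11 N, and the lens raised on the ejector; the hand-in returned no verdict.

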